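# Peel the top reservoir off the clinging stack and hold it over the light pad

## Task

Peel the top reagent reservoir off the clinging stack: pinch its rim at one corner and raise that corner clearly first, while the opposite corner still rests on the stack, so that the reservoir below stays behind. Then hold it level, open side up, centred about a hand's breadth above the light pad so that I can look it over for cracks: finish still holding it there, clear of everything. Leave the other reservoirs and the rest of the things on the bench as they are.

Things in the scene. Friction and masses are not known exactly. Their poses are not given: they have to be found in the camera images.
- reservoir_top: Topmost pale blue reagent reservoir, the one to take: open oblong trough, 160 (its x) x 110 (its y) x 30 mm high, 55 to 100 g, corners cut off at 45 degrees, rolled rim 10 mm wide and 10 mm deep all round the top, walls below it tapering inwards. Origin: centre of its underside; z up out of its open top, rim top at z = +30 mm (108 mm above the bench at the start).
- reservoir_next: Next reservoir, alike, nested directly beneath the top one, origin and rim top 12 mm below the top one's: it must stay. Its rim starts 2 mm below the top one's rim, so a pinch reaching more than 12 mm below the top rim can drag both along. It sits tighter in the stack: about 14 N a corner.
- stack_axis (a point): Fixed point: where the top reservoir's origin lies when seated, 78 mm above the bench; x, y along the stack's length and width. The top reservoir clings to the next: a springy snap holds each of its four corners with about 4 N until that corner has risen about 3 mm; sideways play 1.5 mm. Peeled, it pivots on the opposite corner.
- caddy: The steel caddy that holds the stack, fixed to the bench: base plate 200 x 150 x 6 mm with a low wall 36 mm high round the lowest reservoirs, five of which stay in it for good. Origin: centre of its underside; x along the length of the reservoirs.
- light_pad: White light pad lying fixed on the bench, lit face up: 190 (its x) x 250 (its y) x 10 mm. Origin: centre of its underside; the lit face is at z = +10 mm.
- tube_rack: Bystander: green rack 85 x 165 mm with five tubes with orange caps, 117 mm high. Origin: centre of its underside.
- tube_block: Bystander: pink block of microtubes, 62 x 105 x 35 mm. Origin: centre of its underside.
- marker: Bystander: white and blue marker pen lying along its x, 134 mm long, 13 mm thick. Origin: middle of its underside.
- jar: Bystander: round jar with violet content and white cap, 68 mm across, 90 mm high. Origin: centre of its underside.
- tip_box: Bystander: pipette tip box, 85 x 122 x 87 mm, white with a bluish lid. Origin: centre of its underside.
- wash_bottle: Bystander: white wash bottle with red cap and bent spout, 60 mm across, 183 mm high with the spout. Origin: centre of its underside.
- corner0 (a point): Middle of the rim top at the +x +y corner of the top reservoir, at x, y, z = 59.5, 34.5, 30 mm from its origin. The corner's rim faces, in and outside, are upright, flat (40 mm long inside, 48 outside), 10 mm apart, square to 45 degrees between its x and y; pinch it there from above. corner2 is opposite.
- corner1 (a point): Middle of the rim top at the -x +y corner of the top reservoir, at x, y, z = -59.5, 34.5, 30 mm from its origin. The corner's rim faces, in and outside, are upright, flat (40 mm long inside, 48 outside), 10 mm apart, square to 45 degrees between its x and y; pinch it there from above. corner3 is opposite.
- corner2 (a point): Middle of the rim top at the -x -y corner of the top reservoir, at x, y, z = -59.5, -34.5, 30 mm from its origin. The corner's rim faces, in and outside, are upright, flat (40 mm long inside, 48 outside), 10 mm apart, square to 45 degrees between its x and y; pinch it there from above. corner0 is opposite.
- corner3 (a point): Middle of the rim top at the +x -y corner of the top reservoir, at x, y, z = 59.5, -34.5, 30 mm from its origin. The corner's rim faces, in and outside, are upright, flat (40 mm long inside, 48 outside), 10 mm apart, square to 45 degrees between its x and y; pinch it there from above. corner1 is opposite.
Things that resemble listed ones, but are neither listed nor needed, are in the scene too. Leave any black or yellow look-alike of the reservoir_top alone.

How it is judged:
By the outcome, as a careful person would: the job done as asked, in the order asked, and still so for the second after the job is handed in, while the arm keeps its last pose, push and grip.
It also fails if it takes over 48 s, if anything falls off the work surface, if the arm or the gripper's body presses on something with over 40 N, if the wrist force passes 120 N, or if a joint passes its speed limit or range.

## Robot

A 7-joint arm with a two-finger parallel gripper is mounted at the origin on the work surface. World frame = base frame: x ahead of the robot, y to its left, z up, the work surface at z = 0. Lengths are in mm, angles in rad, forces in N, time in s.
With the tool pointing down it reaches from about 425 to 925 mm from the base axis. Payload 6.8 kg.
Tool frame: the origin (TCP) lies on the front face of the gripper's body, between the roots of the fingers; the fingertips stand ahead of it and the grasp point (between the pads) lies 54 mm ahead of it (bot.finger_overhang is the z of the fingertips in the tool frame, in mm); z points along the fingers, x is the direction in which the jaws open and shut, and the axes are right-handed (so a half turn about z gives the same grasp; the last joint's range is limited). The gripper opens to 85 mm and grips with 20 to 120 N. Pads are 22 mm wide; open, the fingers measure 114 mm over their backs; the gripper's body (76 mm by 85 mm) begins 54 mm behind the grasp point. The pads swing forward as they close: fully open they stand 13 mm farther back than shut.
Start: joints at [-1.395, 0.477, 0.022, 1.555, -0.011, 1.109, -0.083], TCP at [189, 648.016, 303.908] pointing down, gripper open.
Joint ranges: [-2.96, 2.96], [-0.34, 2.1], [-1.41, 1.46], [0.24, 2.44], [-1.37, 4.51], [0.17, 1.92], [-2.96, 2.96]. Speed limits (rad/s): [2.39, 2.39, 3.14, 3.14, 3.14, 3.14, 3.14].

## Interface

Orientations are given as a unit quaternion [x, y, z, w].
In Python, from rig import bot gives the robot as it stands.
- The arm moves only by the shell command python3 -m handwheel 'ROWS' [OPENING] [FORCE]. ROWS is JSON, a list of rows, each a list of 2 entries, a list of its own where there are three numbers: the shift along the world's x, y, z in cm, then the turn, a rotation vector about the world's x, y, z in rad. A call has 1 to 5 rows; each row is the pose to reach, as a shift and turn from the pose measured when the call began; what a row does not reach only later rows make up. A row lasts 1/8 s, in which the tool goes at most 62.5 mm and 10.7 degrees, less where a joint would pass 70% of its speed; a pose out of reach is approached as far as the arm can. A call with a gripper value outside its range is refused whole. OPENING is the opening in per cent of the stroke, from 0 (shut) to 100 (fully open), set as the call begins (- or left out, the last holds). The fingers move at their own pace and stop on an object; FORCE is the grip in N (left out, the last holds). Time passes only in rows, so rows that repeat a pose let the fingers close. It gives the time, the measured TCP pose, the force and the opening at its end, in the units of the state.
- bot.read_state(): the state, without advancing time (a new reading comes with each control period).
- bot.read_camera(name): name is "scene" or "top"; returns a dict with "img" (384x512x3 uint8, red, green, blue), "depth" (384x512 float32, mm along the optical axis (not along the pixel's ray), 0 where there is no reading), "fx", "fy", "cx", "cy" (pixels), "dist_coeffs" ([k1, k2, p1, p2, k3] as OpenCV has them; the pictures are not rectified), "rvec" (rotation vector, rad) and "tvec" (3), from world to camera coordinates, as OpenCV has them. Camera axes: x right, y down, z forward; pixel columns grow to the right and rows downward; lengths in mm; the calibration is good to about 2 mm. A picture is of the moment at which its call begins.
- bot.job_done(): hands the job in, once; it reports no verdict.
Trained networks look in the newest picture that a camera, given by its name, has taken for a name from the list of things; names that differ only in an ending like _2 or _b are one class to them, and where a whole thing is asked for, a point or a joint stands for the part that bears it (a point fixed in the world has none). Each returns a list of dicts, best first, with "confidence" (0 to 1); they miss things now and then, are a little off and sometimes report something else, mostly with a low value. They report only what shows in the picture. A call takes as long as a camera call. They do not tell look-alikes from the thing itself.
- bot.boxes_of(camera, label): "point" ([column, row] in pixels, amid what is visible of it).
- bot.trace(camera, label): "mask" (384x512 bool, what is visible of it) and "point" ([column, row] in pixels, amid what is visible of it).
- bot.pinpoint(camera, label): "point" ([column, row] in pixels: a listed point, or the origin of a listed thing).
The state is a dict: "clock": time; "joint_positions": joint angles; "dq": joint speeds; "joint_torque": joint torques, N m; "tool_pos": TCP position; "orientation": TCP orientation; "force": force on the tool from outside, world axes, zero at the start; "wrist_torque": the same for the moment, N m; "gripper_width": finger opening in mm.
Only numpy, scipy, OpenCV 4.12 (cv2) and the standard library are available. Lean on these libraries where they do the work, as an engineer would, in place of code of your own. Each camera call takes 0.05 s, during which the arm holds its last target. There are 200 camera calls.

## Working session

There is one attempt and no reset: what is moved stays moved. The work goes in short steps, Python scripts to look and compute and a shell command to move; the robot and the scene stay as the last step left them, time stands still between calls to the robot, and variables do not carry over. Pictures are saved under pics/ and viewed, on a budget of 10 in all, crops included, one or two more only if the job needs it, and the job is handed in when it is done.

```bash
mkdir -p pics; ls; cat > h.py <<'E'
import numpy as np,cv2
from rig import bot
def cam(n):
    c=bot.read_camera(n); c['K']=np.array([[c['fx'],0,c['cx']],[0,c['fy'],c['cy']],[0,0,1.]]); c['R']=cv2.Rodrigues(np.array(c['rvec'],float))[0]; c['t']=np.array(c['tvec'],float).ravel(); c['d']=np.array(c['dist_coeffs'],float); return c
def ray(c,p):
    u=cv2.undistortPoints(np.array(p,float).reshape(-1,1,2),c['K'],c['d']).reshape(-1,2)
    return np.c_[u,np.ones(len(u))]
def at_z(c,p,z):
    r=ray(c,p)@c['R']; o=-c['R'].T@c['t']; return o+r*((z-o[2])/r[:,2])[:,None]
def by_depth(c,p):
    p=np.array(p,float).reshape(-1,2); q=p.round().astype(int); D=c['depth'][q[:,1],q[:,0]]
    return (ray(c,p)*D[:,None]-c['t'])@c['R']
def proj(c,X): return cv2.projectPoints(np.array(X,float).reshape(-1,1,3),c['R'],c['t'],c['K'],c['d'])[0].reshape(-1,2)
def save(c,f): cv2.imwrite(f,c['img'][:,:,::-1])
E
python3 - <<'E'
from h import *
np.set_printoptions(precision=1,suppress=True)
ims=[]
for n in ['scene','top']:
    c=cam(n); save(c,f'pics/{n}0.png')
    print(n,'cam at',-c['R'].T@c['t'])
    for l,z in [('corner0',108),('corner1',108),('corner2',108),('corner3',108),('reservoir_top',78),('light_pad',0),('stack_axis',78),('caddy',0)]:
        for r in bot.pinpoint(n,l)[:3]: print(l,round(r['confidence'],2),np.array(r['point']),at_z(c,r['point'],z)[0],by_depth(c,r['point'])[0])
    for l in ['tube_rack','tube_block','marker','jar','tip_box','wash_bottle']:
        for r in bot.pinpoint(n,l)[:2]: print(l,round(r['confidence'],2),np.array(r['point']),at_z(c,r['point'],0)[0])
print(bot.read_state(),bot.finger_overhang)
E
```

```text
pics
scene cam at [1499.5  415.7  792.9]
corner0 0.97 [205.9 147.5] [ 301.2 -310.3  108. ] [ 163.4 -393.8   29.2]
corner0 0.87 [234.4 156.6] [ 326.7 -191.8  108. ] [ 193.2 -260.9   30. ]
corner0 0.86 [217.4 168.5] [ 416.6 -206.2  108. ] [ 245.5 -304.5   -0.2]
corner1 0.97 [205.9 147.5] [ 301.2 -310.3  108. ] [ 163.4 -393.8   29.2]
corner1 0.87 [234.4 156.6] [ 326.7 -191.8  108. ] [ 193.2 -260.9   30. ]
corner1 0.86 [217.4 168.5] [ 416.6 -206.2  108. ] [ 245.5 -304.5   -0.2]
corner2 0.97 [205.9 147.5] [ 301.2 -310.3  108. ] [ 163.4 -393.8   29.2]
corner2 0.87 [234.4 156.6] [ 326.7 -191.8  108. ] [ 193.2 -260.9   30. ]
corner2 0.86 [217.4 168.5] [ 416.6 -206.2  108. ] [ 245.5 -304.5   -0.2]
corner3 0.97 [205.9 147.5] [ 301.2 -310.3  108. ] [ 163.4 -393.8   29.2]
corner3 0.87 [234.4 156.6] [ 326.7 -191.8  108. ] [ 193.2 -260.9   30. ]
corner3 0.86 [217.4 168.5] [ 416.6 -206.2  108. ] [ 245.5 -304.5   -0.2]
reservoir_top 0.87 [233.9 186.8] [ 452.  -134.3   78. ] [ 380.6 -171.8   29.2]
reservoir_top 0.83 [188.1 201. ] [ 569.8 -222.7   78. ] [ 568.8 -223.4   77.2]
reservoir_top 0.83 [220. 
[... 2382 characters left out ...]
   0. ]
marker 0.6 [241.3 203. ] [452.5  12.8   0. ]
marker 0.41 [249.4 110.7] [761.4 -20.6   0. ]
jar 0.69 [390.7 165.5] [ 563.3 -475.7    0. ]
jar 0.6 [310.1 117.1] [ 734.2 -220.9    0. ]
tip_box 0.83 [103.1 156.3] [618.7 461.8   0. ]
wash_bottle 0.66 [389.2 168. ] [ 555. -470.    0.]
{'clock': 1.5, 'joint_positions': array([-1.4,  0.5,  0. ,  1.6, -0. ,  1.1, -0.1]), 'dq': array([-0., -0.,  0., -0., -0., -0.,  0.]), 'joint_torque': array([ -0. , -59.6,   1.6, -28.2,   0. ,   0. ,  -0. ]), 'tool_pos': array([189. , 648. , 303.9]), 'orientation': array([ 0.8,  0.6, -0. , -0. ]), 'force': array([-0.5,  0.6,  0.1]), 'wrist_torque': array([0., 0., 0.]), 'gripper_width': 85.19081014598557} 72.6
```

View pics/scene0.png

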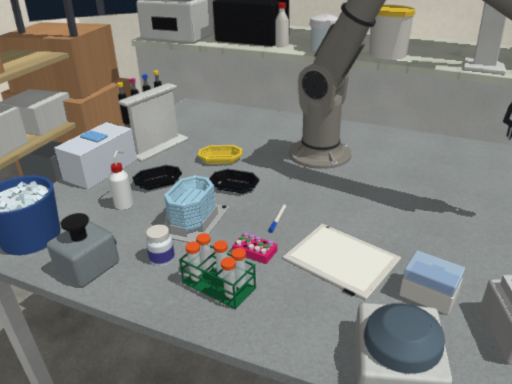

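View pics/top0.png

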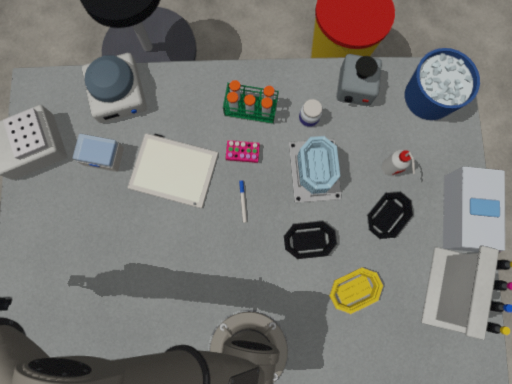

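The scene view shows the pale blue stack at about (191,203). In the top view it is at (319,165), with the pad at (173,170). The black and yellow trays and the networks' other corner hits are look-alikes. I'll fit the top rim pose from the depth data.

```bash
cat >> h.py <<'E'
def cloud(c):
    v,u=np.nonzero(c['depth']>0); p=np.c_[u,v]
    return p,by_depth(c,p)
E
python3 - <<'E'
from h import *
np.set_printoptions(precision=1,suppress=True)
for n in ['top','scene']:
    c=cam(n); p,X=cloud(c)
    near=np.hypot(X[:,0]-551,X[:,1]+222)<130
    m=near&(X[:,2]>100)&(X[:,2]<116); Y=X[m]
    print(n,m.sum(),'z med',np.median(Y[:,2]),'rect',cv2.minAreaRect(Y[:,:2].astype(np.float32)))
    print(np.array(cv2.boxPoints(cv2.minAreaRect(Y[:,:2].astype(np.float32)))))
    # blue silhouette of trace restricted to the stack
    if n=='top':
        for r in bot.trace(n,'light_pad')[:1]:
            k=cv2.findContours(r['mask'].astype(np.uint8),0,1)[0]; k=max(k,key=cv2.contourArea).reshape(-1,2)
            print('pad',cv2.minAreaRect(at_z(c,k,10)[:,:2].astype(np.float32)))
        h=cv2.cvtColor(c['img'],cv2.COLOR_RGB2HSV)
        s=c['img'][125:215,275:365]; o=cv2.resize(s,None,fx=6,fy=6,interpolation=2)
        q=(p[m]-[275,125])*6+3
        b=(proj(c,np.c_[cv2.boxPoints(cv2.minAreaRect(Y[:,:2].astype(np.float32))),np.full(4,108)])-[275,125])*6+3
        cv2.polylines(o,[b.astype(int)],True,(255,0,0),1)
        for a in q: cv2.circle(o,tuple(int(i) for i in a),1,(255,0,255),-1)
        cv2.imwrite('pics/crop1.png',o[:,:,::-1])
E
```

```text
top 535 z med 105.92395003521216 rect ((552.926513671875, -226.04696655273438), (158.12298583984375, 111.39785766601562), 2.861121892929077)
[[ 471.2 -174.4]
 [ 476.7 -285.6]
 [ 634.7 -277.7]
 [ 629.1 -166.5]]
pad ((567.8721923828125, 231.4483642578125), (250.11534118652344, 192.26524353027344), 72.20709991455078)
scene 481 z med 106.28824397726166 rect ((553.3025512695312, -226.203125), (166.75146484375, 113.63312530517578), 2.761455774307251)
[[ 467.3 -173.5]
 [ 472.8 -287. ]
 [ 639.3 -278.9]
 [ 633.8 -165.4]]
```

View pics/crop1.png

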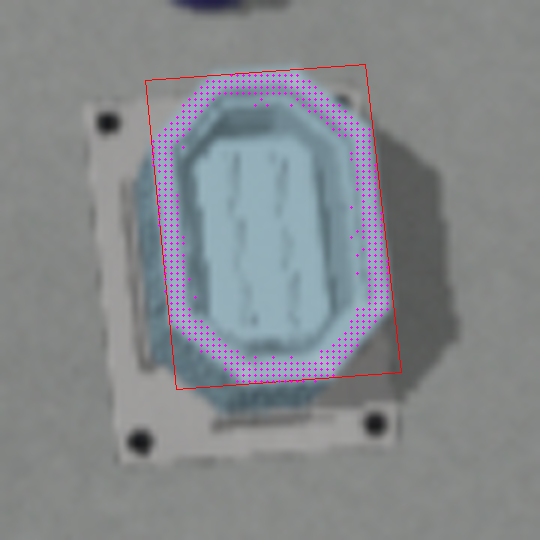

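```bash
cat >> h.py <<'E'
from scipy.spatial.transform import Rotation as Ro
def pose():
    s=bot.read_state(); return np.array(s['tool_pos']),Ro.from_quat(s['orientation']),s
E
cat > go.py <<'E'
from h import *
import sys
# remaining shift/turn to tool target: x y z yaw_of_jaw(deg), tool down
x,y,z,yaw=map(float,sys.argv[1:5]); t,R,s=pose()
a=np.radians(yaw); T=Ro.from_matrix(np.array([[np.cos(a),np.sin(a),0],[np.sin(a),-np.cos(a),0],[0,0,-1]]))
print('cm',((np.array([x,y,z])-t)/10).round(2),'rv',(T*R.inv()).as_rotvec().round(3),'tcp',t.round(1),'q',s['joint_positions'].round(2),'w',round(s['gripper_width'],1),'F',s['force'].round(1),'t',s['clock'],bot.finger_overhang)
E
python3 go.py 610.7 -188.6 230 47.8
```

```text
cm [ 42.17 -83.66  -7.39] rv [-0.     0.    -0.453] tcp [189.  648.  303.9] q [-1.4   0.48  0.02  1.56 -0.01  1.11 -0.08] w 85.6 F [ 0.5 -0.1  0.3] t 1.65 72.6
```

```bash
python3 -m handwheel '[[[42.17,-83.66,0],[0,0,-0.453]],[[42.17,-83.66,0],[0,0,-0.453]],[[42.17,-83.66,0],[0,0,-0.453]],[[42.17,-83.66,0],[0,0,-0.453]],[[42.17,-83.66,0],[0,0,-0.453]]]' 47 70; python3 go.py 610.7 -188.6 300 47.8
```

```text
clock: 2.28
tool_pos: [330.5, 367.1, 304.2]
orientation: [0.914, 0.405, 0.0, -0.0]
force: [1.6, 0.6, 0.3]
gripper_width: 40.3
cm [ 28.02 -55.57  -0.42] rv [-0.001  0.     0.   ] tcp [330.5 367.1 304.2] q [-1.15  0.18  0.21  1.99 -0.04  0.98 -0.09] w 40.3 F [1.6 0.6 0.3] t 2.275 72.6
```

```bash
python3 -m handwheel '[[[28,-55.6,-0.4],[0,0,0]],[[28,-55.6,-0.4],[0,0,0]],[[28,-55.6,-0.4],[0,0,0]],[[28,-55.6,-0.4],[0,0,0]],[[28,-55.6,-0.4],[0,0,0]]]'; python3 go.py 610.7 -188.6 300 47.8
```

```text
clock: 2.9
tool_pos: [470.9, 88.1, 302.6]
orientation: [0.914, 0.405, 0.001, -0.0]
force: [-0.5, 0.5, 0.3]
gripper_width: 40.1
cm [ 13.98 -27.67  -0.26] rv [-0.002  0.002 -0.   ] tcp [470.9  88.1 302.6] q [-0.72  0.15  0.45  2.04 -0.08  0.97  0.61] w 40.1 F [-0.5  0.5  0.3] t 2.9 72.6
```

```bash
python3 -m handwheel '[[[14,-27.8,-0.2],[0,0,0]],[[14,-27.8,-0.2],[0,0,0]],[[14,-27.8,-0.2],[0,0,0]],[[14,-27.8,-0.2],[0,0,0]],[[14,-27.8,-0.2],[0,0,0]]]'; python3 go.py 610.7 -188.6 230 47.8
```

```text
clock: 3.52
tool_pos: [611.6, -190.9, 300.7]
orientation: [0.914, 0.406, 0.001, -0.0]
force: [0.7, -0.6, 0.1]
gripper_width: 39.9
cm [-0.09  0.23 -7.07] rv [-0.002  0.002 -0.001] tcp [ 611.6 -190.9  300.7] q [-0.2   0.47  0.56  1.68 -0.28  1.08  1.28] w 39.9 F [ 0.7 -0.6  0.1] t 3.525 72.6
```

```bash
python3 -m handwheel '[[[-0.1,0.2,-5],[0,0,0]],[[-0.1,0.2,-10],[0,0,0]],[[-0.1,0.2,-10],[0,0,0]],[[-0.1,0.2,-10],[0,0,0]]]'; python3 go.py 610.7 -188.6 171.5 47.8; python3 - <<'E'
from h import *
o=[]
c=cam('scene'); o.append(cv2.resize(c['img'][150:250,140:240],None,fx=4,fy=4,interpolation=2))
c=cam('top'); o.append(cv2.resize(c['img'][120:220,265:365],None,fx=4,fy=4,interpolation=2))
cv2.imwrite('pics/a2.png',np.hstack(o)[:,:,::-1])
E
```

```text
clock: 4.03
tool_pos: [611.5, -189.2, 202.5]
orientation: [0.914, 0.406, 0.002, 0.0]
force: [1.0, -0.4, 0.1]
gripper_width: 40.0
cm [-0.08  0.06 -3.1 ] rv [-0.001  0.004 -0.001] tcp [ 611.5 -189.2  202.5] q [-0.16  0.57  0.51  1.76 -0.35  0.9   1.34] w 40.0 F [ 1.  -0.4  0.1] t 4.025 72.6
```

View pics/a2.png

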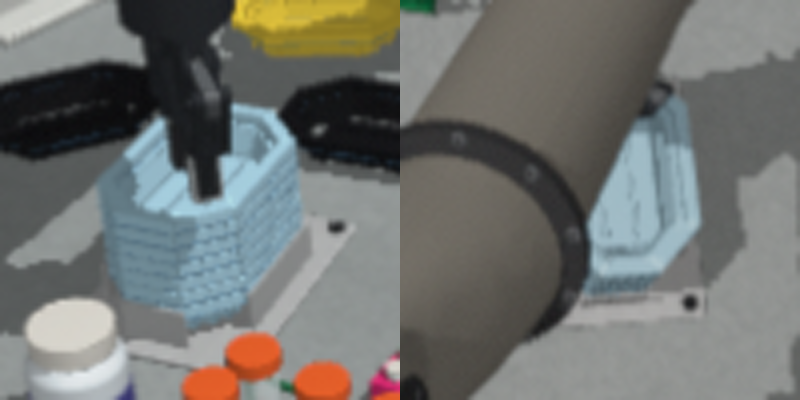

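The fingers straddle the near corner: tips at about (207,190) in the left crop, just above the rim. I'll close them in the air to measure where the tips really end up, because they swing forward as they shut.

```bash
cat > tips.py <<'E'
from h import *
t,R,s=pose(); c=cam('scene'); p,X=cloud(c)
m=(np.hypot(X[:,0]-t[0],X[:,1]-t[1])<55)&(X[:,2]>t[2]-95)&(c['img'][p[:,1],p[:,0]].max(1)<95)
Y=X[m]; i=np.argsort(Y[:,2])[:12]; print('w',s['gripper_width'],'tcp',t.round(1)); print(np.c_[p[m][i],Y[i].round(1),Y[i][:,2]-t[2]].round(1))
E
python3 tips.py; python3 -m handwheel '[[[-0.1,0.1,0],[0,0,0]],[[-0.1,0.1,0],[0,0,0]],[[-0.1,0.1,0],[0,0,0]],[[-0.1,0.1,0],[0,0,0]]]' 12; python3 tips.py
```

```text
w 40.009182357870394 tcp [ 611.9 -189.3  203.4]
[[ 185.   191.   600.7 -207.6  132.9  -70.5]
 [ 184.   191.   602.8 -209.4  133.7  -69.6]
 [ 191.   199.   632.  -170.1  134.4  -68.9]
 [ 183.   191.   604.9 -211.2  134.5  -68.8]
 [ 184.   190.   601.8 -209.7  136.3  -67.1]
 [ 183.   190.   604.6 -211.   137.6  -65.7]
 [ 193.   198.   630.3 -164.6  137.9  -65.5]
 [ 185.   190.   603.6 -205.2  138.4  -65. ]
 [ 192.   198.   632.5 -166.2  138.8  -64.5]
 [ 189.   198.   636.  -173.3  139.3  -64.1]
 [ 190.   199.   639.6 -168.1  139.5  -63.9]
 [ 183.   189.   603.9 -211.1  140.4  -63. ]]
clock: 4.68
tool_pos: [610.7, -188.2, 203.2]
orientation: [0.914, 0.406, 0.003, 0.001]
force: [0.1, -0.3, 0.1]
gripper_width: 10.1
w 10.071300644488877 tcp [ 610.7 -188.2  203.2]
[[ 189.   197.   622.6 -182.   132.4  -70.8]
 [ 192.   196.   621.3 -173.   136.9  -66.3]
 [ 188.   196.   626.4 -182.2  137.8  -65.4]
 [ 191.   196.   624.  -174.4  138.2  -65. ]
 [ 185.   193.   617.1 -197.1  138.4  -64.7]
 [ 193.   195.   619.7 -170.5  139.7  -63.5]
 [ 190.   196.   627.2 -175.4  139.8  -63.3]
 [ 192.   195.   621.  -172.8  139.9  -63.3]
 [ 189.   196.   628.3 -177.8  139.9  -63.3]
 [ 188.   195.   625.5 -182.4  140.4  -62.8]
 [ 185.   192.   615.5 -197.8  140.5  -62.7]
 [ 191.   195.   623.7 -174.2  141.2  -62. ]]
```

```bash
python3 -m handwheel '[[[0,0,0],[0,0,0]],[[0,0,0],[0,0,0]],[[0,0,-1],[0,0.003,0]],[[0,0,-3.3],[0,0.004,0]],[[0,0,-3.3],[0,0.004,0]]]' 42; python3 go.py 610.7 -188.6 170.5 47.8
```

```text
clock: 5.35
tool_pos: [609.5, -187.6, 168.0]
orientation: [0.914, 0.406, -0.0, -0.001]
force: [0.1, 0.3, -0.2]
gripper_width: 36.0
cm [ 0.12 -0.1   0.25] rv [-0.002 -0.002 -0.001] tcp [ 609.5 -187.6  168. ] q [-0.15  0.61  0.49  1.78 -0.37  0.84  1.35] w 36.0 F [ 0.1  0.3 -0.2] t 5.35 72.6
```

```bash
python3 -m handwheel '[[[0.12,-0.1,0.3],[-0.002,-0.002,0]],[[0.12,-0.1,0.3],[-0.002,-0.002,0]],[[0.12,-0.1,0.3],[-0.002,-0.002,0]]]'; python3 go.py 610.7 -188.6 170.5 47.8
```

```text
clock: 5.72
tool_pos: [611.0, -188.7, 171.6]
orientation: [0.914, 0.406, 0.001, 0.0]
force: [0.9, -0.4, 0.3]
gripper_width: 36.0
cm [-0.03  0.01 -0.11] rv [-0.     0.001 -0.001] tcp [ 611.  -188.7  171.6] q [-0.15  0.61  0.49  1.78 -0.37  0.84  1.35] w 36.0 F [ 0.9 -0.4  0.3] t 5.725 72.6
```

```bash
python3 -m handwheel '[[[0,0,-0.1],[0,0,0]],[[0,0,-0.1],[0,0,0]],[[0,0,-0.1],[0,0,0]],[[0,0,-0.1],[0,0,0]],[[0,0,-0.1],[0,0,0]]]' 0 80; python3 go.py 610.7 -188.6 170.5 47.8
```

```text
clock: 6.35
tool_pos: [611.0, -189.1, 171.1]
orientation: [0.914, 0.406, 0.001, 0.0]
force: [-1.5, 0.5, 5.5]
gripper_width: 7.4
cm [-0.03  0.05 -0.06] rv [ 0.     0.001 -0.001] tcp [ 611.  -189.1  171.1] q [-0.15  0.61  0.49  1.78 -0.37  0.84  1.35] w 7.4 F [-1.5  0.5  5.5] t 6.35 72.6
```

```bash
python3 -m handwheel '[[[0,0,0],[0,0,0]],[[0,0,0],[0,0,0]]]'; python3 go.py 610.7 -188.6 170.5 47.8;  python3 - <<'E'
from h import *
c=cam('scene'); cv2.imwrite('pics/a3.png',cv2.resize(c['img'][150:240,150:240],None,fx=6,fy=6,interpolation=2)[:,:,::-1])
E
```

```text
clock: 6.6
tool_pos: [611.0, -189.1, 171.2]
orientation: [0.914, 0.406, 0.001, 0.0]
force: [-1.4, -0.8, 4.2]
gripper_width: 7.2
cm [-0.03  0.05 -0.07] rv [ 0.     0.001 -0.001] tcp [ 611.  -189.1  171.2] q [-0.15  0.61  0.49  1.78 -0.37  0.84  1.35] w 7.2 F [-1.4 -0.8  4.2] t 6.6 72.6
```

View pics/a3.png

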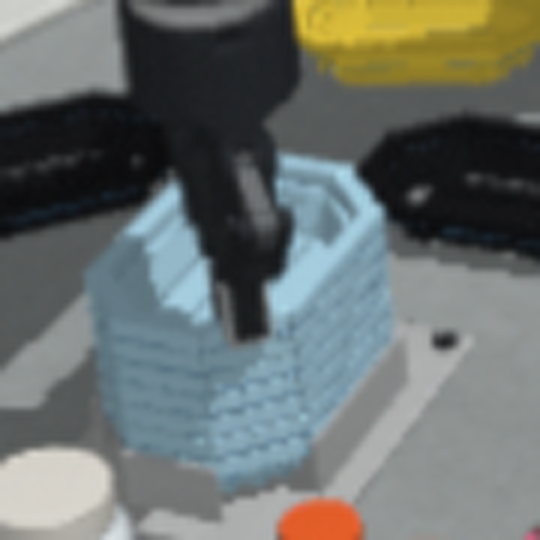

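The pinch is on the right corner: the outer pad at about (240,320) covers only the top rim. Now I'll peel, turning about the opposite corner.

```bash
python3 -m handwheel '[[[-0.16,-0.1,0.34],[0.013,-0.021,0]],[[-0.32,-0.21,0.68],[0.027,-0.042,0]],[[-0.5,-0.32,1.0],[0.041,-0.063,0]],[[-0.67,-0.44,1.34],[0.054,-0.084,0]],[[-0.67,-0.44,1.34],[0.054,-0.084,0]]]' 0 100; python3 go.py 610.7 -188.6 170.5 47.8;  python3 - <<'E'
from h import *
c=cam('scene'); cv2.imwrite('pics/a4.png',cv2.resize(c['img'][150:240,150:240],None,fx=6,fy=6,interpolation=2)[:,:,::-1])
E
```

```text
clock: 7.28
tool_pos: [604.6, -194.0, 185.6]
orientation: [0.913, 0.405, 0.051, -0.007]
force: [0.2, -0.6, -0.2]
gripper_width: 6.4
cm [ 0.61  0.54 -1.51] rv [-0.054  0.088  0.   ] tcp [ 604.6 -194.   185.6] q [-0.08  0.55  0.45  1.82 -0.44  0.79  1.43] w 6.4 F [ 0.2 -0.6 -0.2] t 7.275 72.6
```

View pics/a4.png

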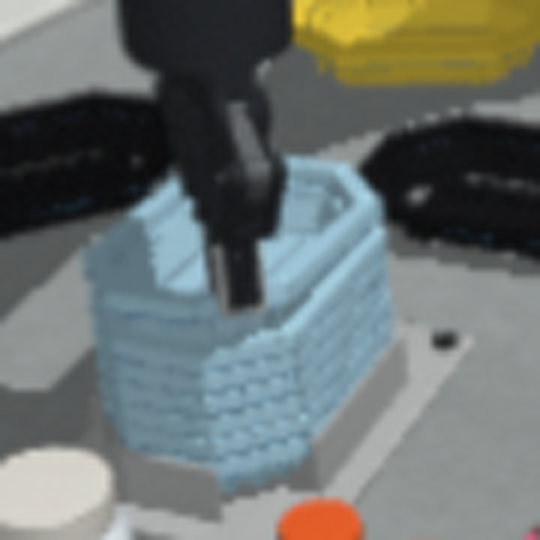

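The near corner is raised with a visible gap at about (290,330), and only the top tray has come up. I'll continue the tilt.

```bash
python3 -m handwheel '[[[-0.24,-0.14,0.36],[0.016,-0.025,0]],[[-0.48,-0.27,0.7],[0.032,-0.049,0]],[[-0.7,-0.4,1.04],[0.048,-0.074,0]],[[-0.95,-0.54,1.38],[0.064,-0.098,0]],[[-0.95,-0.54,1.38],[0.064,-0.098,0]]]' ; python3 go.py 610.7 -188.6 170.5 47.8;  python3 - <<'E'
from h import *
c=cam('scene'); cv2.imwrite('pics/a5.png',cv2.resize(c['img'][150:240,150:240],None,fx=6,fy=6,interpolation=2)[:,:,::-1])
E
```

```text
clock: 7.95
tool_pos: [594.6, -199.9, 199.5]
orientation: [0.909, 0.402, 0.109, -0.016]
force: [0.5, 1.0, -0.6]
gripper_width: 6.5
cm [ 1.61  1.13 -2.9 ] rv [-0.118  0.186  0.001] tcp [ 594.6 -199.9  199.5] q [ 0.    0.49  0.38  1.87 -0.53  0.74  1.55] w 6.5 F [ 0.5  1.  -0.6] t 7.95 72.6
```

View pics/a5.png

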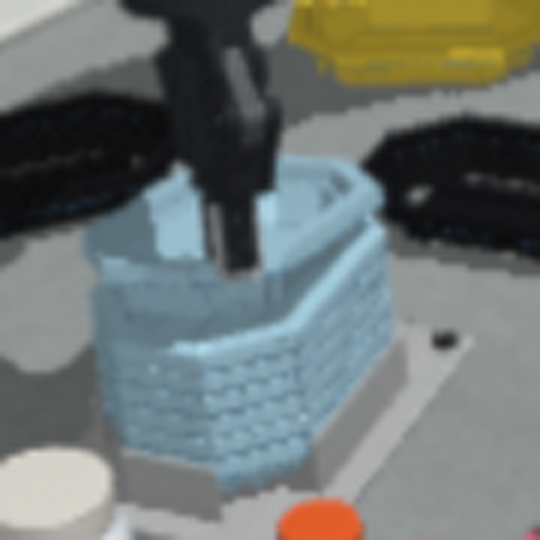

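Only the top tray is up, with a wide gap at the near corner and the far corner still resting. Next I lift it straight off while tilted.

```bash
python3 -m handwheel '[[[0,0,0.5],[0,0,0]],[[0,0,1.2],[0,0,0]],[[0,0,2.5],[0,0,0]],[[0,0,4.5],[0,0,0]],[[0,0,7],[0,0,0]]]' ; python3 go.py 610.7 -188.6 350 47.8
```

```text
clock: 8.62
tool_pos: [595.0, -199.4, 271.0]
orientation: [0.909, 0.403, 0.109, -0.016]
force: [0.2, -0.2, 0.1]
gripper_width: 6.2
cm [1.57 1.08 7.9 ] rv [-0.118  0.186  0.   ] tcp [ 595.  -199.4  271. ] q [-0.04  0.41  0.44  1.82 -0.46  0.87  1.47] w 6.2 F [ 0.2 -0.2  0.1] t 8.625 72.6
```

```bash
python3 -m handwheel '[[[0.4,0.3,2.5],[-0.03,0.046,0]],[[0.8,0.6,4],[-0.06,0.092,0]],[[1.2,0.8,5.5],[-0.09,0.14,0]],[[1.6,1.1,7],[-0.118,0.186,0]],[[1.6,1.1,7],[-0.118,0.186,0]]]' ; python3 go.py 610.7 -188.6 350 47.8;  python3 - <<'E'
from h import *
c=cam('scene'); a=cv2.resize(c['img'][120:240,140:240],None,fx=4,fy=4,interpolation=2)
c=cam('top'); b=cv2.resize(c['img'][110:230,265:365],None,fx=4,fy=4,interpolation=2)
cv2.imwrite('pics/a6.png',np.hstack([a,b])[:,:,::-1])
E
```

```text
clock: 9.25
tool_pos: [612.5, -187.5, 343.1]
orientation: [0.914, 0.406, 0.002, 0.001]
force: [0.0, -0.6, -0.9]
gripper_width: 6.2
cm [-0.18 -0.11  0.69] rv [ 0.001  0.004 -0.002] tcp [ 612.5 -187.5  343.1] q [-0.19  0.42  0.53  1.63 -0.23  1.15  1.24] w 6.2 F [ 0.  -0.6 -0.9] t 9.25 72.6
```

View pics/a6.png

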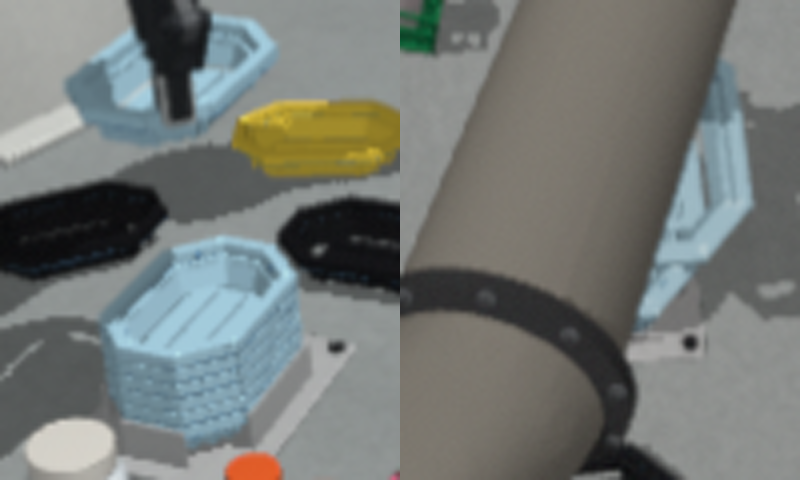

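The tray came off alone; the stack stays in its caddy at about (200,330) in the left crop. Carrying it to the pad.

```bash
python3 -m handwheel '[[[0,4,0],[0,0,0]],[[0.4,10,0],[0,0,0]],[[0.5,16,0],[0,0,0]],[[0.6,22,0],[0,0,0]],[[0.7,28,0],[0,0,0]]]' ; python3 go.py 621.7 268.4 343 47.8
```

```text
clock: 9.98
tool_pos: [616.9, 92.3, 340.9]
orientation: [0.915, 0.404, 0.0, -0.0]
force: [1.1, -0.3, -1.5]
gripper_width: 6.6
cm [ 0.48 17.61  0.21] rv [-0.001  0.001  0.002] tcp [616.9  92.3 340.9] q [-0.59  0.38  0.46  1.67 -0.19  1.13  0.75] w 6.6 F [ 1.1 -0.3 -1.5] t 9.975 72.6
```

```bash
python3 -m handwheel '[[[0.1,5,0],[0,0,0]],[[0.2,10,0],[0,0,0]],[[0.3,14,0],[0,0,0]],[[0.3,17,0],[0,0,0]],[[0.3,17.6,0],[0,0,0]]]' ; python3 go.py 621.7 268.4 200 47.8
```

```text
clock: 10.6
tool_pos: [619.0, 269.9, 340.0]
orientation: [0.914, 0.405, -0.0, -0.001]
force: [-1.0, -0.4, -0.8]
gripper_width: 6.2
cm [  0.27  -0.15 -14.  ] rv [-0.001 -0.001 -0.   ] tcp [619.  269.9 340. ] q [-0.79  0.47  0.42  1.53 -0.2   1.18  0.5 ] w 6.2 F [-1.  -0.4 -0.8] t 10.6 72.6
```

```bash
python3 -m handwheel '[[[0.1,0,-3],[0,0,0]],[[0.2,-0.1,-7],[0,0,0]],[[0.3,-0.1,-11],[0,0,0]],[[0.3,-0.1,-13.5],[0,0,0]],[[0.3,-0.1,-13.8],[0,0,0]]]'; python3 -m handwheel '[[[0,0,0],[0,0,0]],[[0,0,0],[0,0,0]],[[0,0,0],[0,0,0]],[[0,0,0],[0,0,0]]]'; cat > look.py <<'E'
from h import *
np.set_printoptions(precision=2,suppress=True)
t,R,s=pose(); print('tcp',t.round(1),'F',s['force'])
out=[]
for n in ['scene','top']:
    c=cam(n); p,X=cloud(c); h=cv2.cvtColor(c['img'],cv2.COLOR_RGB2HSV)[p[:,1],p[:,0]]
    m=(h[:,0]>88)&(h[:,0]<112)&(h[:,1]>35)&(np.hypot(X[:,0]-564,X[:,1]-231)<140)&(X[:,2]>95)&(X[:,2]<175); Y=X[m]; P=p[m]
    # upper rim plane: upper envelope RANSAC
    rng=np.random.default_rng(0); best=None
    for _ in range(3000):
        a=Y[rng.choice(len(Y),3,False)]; nn=np.cross(a[1]-a[0],a[2]-a[0]); L=np.linalg.norm(nn)
        if L<1500: continue
        nn/=L; nn*=np.sign(nn[2])
        if nn[2]<.93: continue
        d=(Y-a[0])@nn
        if (d>4).mean()>.02: continue
        k=(abs(d)<1.5).sum()
        if best is None or k>best[0]: best=(k,abs(d)<1.8)
    if best:
        Z=Y[best[1]]; ce=Z.mean(0); nn=np.linalg.svd(Z-ce)[2][2]; nn*=np.sign(nn[2])
        r=cv2.minAreaRect(Z[:,:2].astype(np.float32))
        print(n,len(Y),len(Z),'normal',nn,'rim mean z',ce[2],'rect',r, 'zrange',Z[:,2].min(),Z[:,2].max())
    pm=(h[:,1]<40)&(h[:,2]>190)&(abs(X[:,2]-9)<4)&(np.hypot(X[:,0]-564,X[:,1]-231)<170)
    print('pad rect',cv2.minAreaRect(X[pm][:,:2].astype(np.float32)))
    im=c['img'].copy(); out.append(cv2.resize(im[140:300,270:430] if n=='scene' else im[100:260,90:250],(400,400),interpolation=2))
import sys; cv2.imwrite(sys.argv[1],np.hstack(out)[:,:,::-1])
E
python3 look.py pics/b1.png
```

```text
clock: 11.22
tool_pos: [621.2, 266.1, 200.1]
orientation: [0.915, 0.404, -0.002, -0.0]
force: [0.3, -0.5, 0.2]
gripper_width: 6.5
clock: 11.72
tool_pos: [621.4, 266.3, 200.7]
orientation: [0.915, 0.404, -0.002, -0.0]
force: [0.0, -0.8, -0.7]
gripper_width: 6.3
tcp [621.4 266.3 200.7] F [ 0.03 -0.79 -0.67]
pad rect ((565.552490234375, 231.86572265625), (249.751220703125, 191.69937133789062), 72.98470306396484)
top 1321 269 normal [0. 0. 1.] rim mean z 135.04275175053687 rect ((563.5429077148438, 229.7827606201172), (157.94187927246094, 107.92646026611328), 2.9337313175201416) zrange 133.01024865270736 137.25122310097578
pad rect ((558.5949096679688, 231.65223693847656), (239.96421813964844, 172.08584594726562), 73.48297882080078)
```

View pics/b1.png

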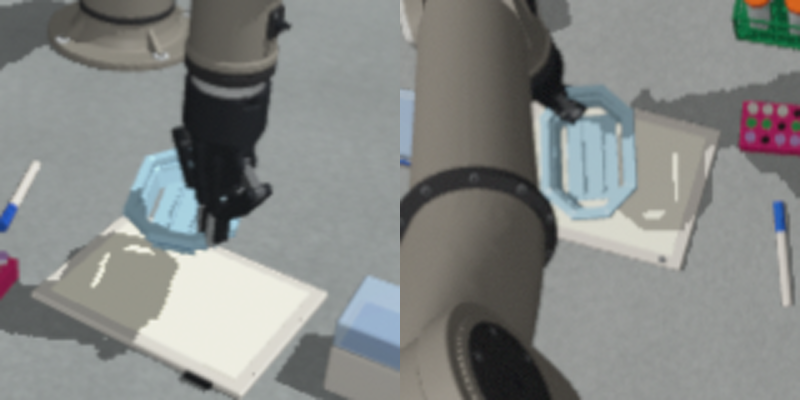

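The tray hangs level over the pad, open side up: left crop about (185,200), right crop about (590,155). Before handing in I'll check the remaining stack once.

```bash
python3 - <<'E'
from h import *
c=cam('top'); p,X=cloud(c); m=(np.hypot(X[:,0]-553,X[:,1]+226)<110)&(X[:,2]>89)
Y=X[m]; print(len(Y),np.median(Y[:,2]),cv2.minAreaRect(Y[:,:2].astype(np.float32)))
for l,n in [('tube_rack','top'),('tube_block','top'),('marker','top'),('jar','top'),('wash_bottle','top')]:
    r=bot.pinpoint(n,l)[:1]
    if r: print(l,at_z(c,r[0]['point'],0)[0].round(0))
s=bot.read_state(); print(s['clock'],s['tool_pos'],s['gripper_width'])
bot.job_done()
E
```

```text
503 94.00743369499183 ((553.5172119140625, -225.50732421875), (157.7760009765625, 111.36618041992188), 2.9886672496795654)
tube_rack [774. -24.   0.]
tube_block [621.   5.   0.]
marker [450.  11.   0.]
wash_bottle [ 562. -467.    0.]
12.125 [621.20945901 266.11813913 200.02895907] 6.584583519151999
the job is handed in; nothing more can be done
```

I peeled the top reservoir off by one corner and handed the job in at 12.1 s with the arm holding it level over the light pad. I pinched the rim at the far-left corner, tilted it about the opposite corner until the pinched corner had risen about 28 mm, then lifted it clear.

**Final checks:**
- **Hold:** the reservoir is level, with no measurable tilt in the top camera. Its centre is at (563.5, 230) and the pad's is at about (565.5, 232). From the arm's height, its underside is about 97 mm above the lit face.
- **Stack:** the next reservoir stayed behind. The stack is within 1 mm of its earlier position, and its rim now reads 94 mm. It should be 96 mm, but the depth camera read about 2 mm low throughout.
- **Other things:** the tube rack, tube block, marker and wash bottle still read where they were, within the networks' scatter of about 12 mm. The network missed the jar in the last look, and I did not re-measure the tip box. The arm's path stayed well away from both.

**Readings that disagreed:**
- **Grip width:** the gripper reads about 6.5 mm on a 10 mm rim, probably because the pads give. It stayed steady through the carry and hold.
- **Tilt check:** the scene camera found no rim plane to fit, so the level reading comes from the top camera alone.

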